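# Select the tray conveyor's square-tray feed with the H-gate lever and start it

## Task

Set the tray conveyor for square trays: push its feed-change lever through the H-shaped gate, out of the slot where it is parked, until it is fully home in the slot marked with the square tag; then press the start button on the stand beside it right down, and come away with the lever left home. Only push and press gently, with the closed fingertips or the outside of the fingers: never take the lever between the fingers, do not press start before the lever is home, and leave the corms, pots, basket and brush where they are.

Things in the scene. Friction and masses are not known exactly. Their poses are not given: they have to be found in the camera images.
- machine: tray conveyor, fixed: green gearbox with dark cover plate, 100 mm high. Origin on the table below the middle of the H-gate; x runs along the slots (at yaw 0 away from the robot), y left along the neutral bar. Box x -100..100, y -85..155 mm (motor to y 225); behind it a roller bed with a black tray, x 112..318, y -230..230, to 143 mm high
- gate (a point): middle of the H-gate on the top of the cover, 100 mm above the table; axes as the machine's. Four slots, far (+x) and near (-x), left (+y) and right, 15 mm wide, 17 mm either side of the middle, joined by the 18 mm wide neutral bar along y
- lever: feed-change lever: 10 mm steel stem with a black ball knob on top, out of the H-gate. Pivots about its origin, 65 mm below the cover's top under the gate's middle. Stays where it is left (1 to 3 N at the knob move it); the gate's walls and end stops guide it. Starts parked in the near right slot
- knob (a point): centre of the ball knob (radius 16 mm), 150 mm up the lever from the pivot; 185 mm above the table when upright, 173 mm when home in a slot. Home in a slot it stands about 46 mm along the machine's x and 39 mm along its y from the gate's middle
- throw (a joint): lever angle along the slots, rad: 0 in the neutral bar, +0.32 at the far slots' end, -0.32 at the near slots' end. Knob offset along machine x is 150 mm * sin(throw) * cos(cross). The lever crosses between left and right only while throw is within about 0.05 of 0
- cross (a joint): lever angle across the slots, rad: +0.26 at the left (+y) slots, -0.26 at the right (-y) slots, which are also its stops. The knob's offset along the machine's y is 150 mm * sin(cross). Slots can be entered only with cross within about 0.03 of a stop
- tag_square: raised square aluminium tag, 30 by 30 by 3 mm, on the cover; marks the slot to choose. Origin at its middle. Tags lie 76 mm along machine x, 39 mm along y from the gate's middle, past their slots' ends; square, ring and bar are dealt over far left, far right and near left; a fixed cross tag marks the parking slot. Home in a slot, the knob's centre is 30 mm from its tag, seen from above
- tag_round: raised round aluminium ring tag, 34 mm outer and 18 mm inner diameter, 3 mm thick, marking another slot
- tag_bar: raised bar-shaped aluminium tag, 9 by 36 by 3 mm, marking another slot
- stand: grey block 80 by 80 by 60 mm high, fixed on the table to the right (-y) of the gearbox, carrying the start button; origin at the middle of its underside
- start_top (a point): middle of the start button's top, pressed straight down; grey round cap of 28 mm diameter on a black housing on the stand; 82 mm above the table
- start (a joint): start button's travel, m: 0 out, 0.006 right down (about 5 N); springs back
- corm_a: loose brown saffron corm (bulb), 36 mm across, 31 mm high, origin at its underside; a bystander, stands on the gearbox's cover left of the gate
- corm_b: loose brown saffron corm (bulb), 36 mm across, 31 mm high, origin at its underside; a bystander, on the table
- corm_c: loose brown saffron corm (bulb), 36 mm across, 31 mm high, origin at its underside; a bystander, on the table
- pot_a: loose black plastic pot, 72 mm across, 62 mm high, origin at its underside; a bystander on the table
- pot_b: loose clay pot, 60 mm across, 55 mm high, origin at its underside; a bystander on the table
- basket: loose mint-green round basket, 170 mm across, 60 mm high, origin at its underside; a bystander on the table
- brush: loose hand brush lying on the table, a bystander; handle towards its -x
Not all that is in view belongs to the job. What is shaped like the stand but purple or red is not meant.

How it is judged:
On the way, in this order (a step that is already met when the one before it is completed fails the run):
1. the lever is home in the slot with the square tag (horizontal distance between knob and tag_square below 0.036 m), for 0.2 s.
2. the start button is pressed right down (value of joint start above 0.0042 m), for 0.05 s.
At the end, for the whole second after the job is handed in: The lever is at rest fully home in the square-tagged slot (knob centre within 36 mm of the tag's middle seen from above; about 30 mm at the end stop) and the start button has been pressed at least 4.2 mm and is out again (horizontal distance between knob and tag_square below 0.036 m and linear speed of lever below 0.02 m/s and value of joint start below 0.002 m); the robot touches nothing.
It fails at once if start pressed while the lever is not home in the square-tagged slot (value of joint start above 0.003 m and not (horizontal distance between knob and tag_square below 0.036 m)).
It fails at once if the lever is pushed with more than 35 N (contact force between the fingers and lever above 35 N).
It fails at once if the lever's knob or stem is taken between the fingers (distance between the grasp point and knob below 0.017 m or (horizontal distance between the grasp point and knob below 0.015 m and z of the grasp point in the frame of knob below 0 m)).
It fails at once if a corm, pot, the basket or the brush is moved more than 20 mm (distance of any of corm_a, corm_b, corm_c, pot_a, pot_b, basket, brush from where it was at the start of the episode above 0.02 m).
It also fails if it takes over 50 s, if anything falls off the work surface, if the arm or the gripper's body presses on something with over 40 N, if the wrist force passes 120 N, or if a joint passes its speed limit or range.

## Robot

A 6-joint arm with a two-finger parallel gripper is mounted at the origin on the work surface. World frame = base frame: x ahead of the robot, y to its left, z up, the work surface at z = 0. Lengths are in m, angles in rad, forces in N, time in s.
With the tool pointing down it reaches from about 0.375 to 0.925 m from the base axis. Payload 5.7 kg.
Tool frame: the origin (TCP) lies midway between the tips of the shut fingers; the grasp point (between the pads) lies 19 mm behind it; z points along the fingers, x is the direction in which the jaws open and shut, and the axes are right-handed (so a half turn about z gives the same grasp; the last joint's range is limited). The gripper opens to 88 mm and grips with 3 to 60 N. Pads are 20 mm wide; open, the fingers measure 115 mm over their backs; the gripper's body (75 mm by 178 mm) begins 61 mm behind the grasp point.
Start: joints at [-1.415, 0.359, 1.51, -0, 1.272, -0.115], TCP at [0.16, -0.578, 0.223] pointing down, gripper open.
Joint ranges: [-2.97, 2.97], [-1.01, 2.36], [0.21, 2.38], [-0.96, 4.11], [0.2, 2.71], [-2.98, 2.98]. Speed limits (rad/s): [2.39, 2.39, 3.14, 3.14, 3.14, 3.14].

## Interface

Orientations are given as a unit quaternion [x, y, z, w].
In Python, from bench import move_ptp, servo_line, goto_joints, move_gripper, sleep, inverse_kinematics, capture, PlanningError, close_job, spot_in, silhouettes, current_clock, current_joint_pos, current_qvel, current_joint_torque, current_position, current_orientation, current_force, current_torque, current_finger_gap gives the robot as it stands. Calls block until the motion is done:
- move_ptp(position, orientation): joint-space move of the TCP to a pose.
- servo_line(position, orientation=None, rate=0.15, contact_N=None): straight line of the TCP; orientation=None keeps the orientation; rate is the mean speed in m/s. With contact_N (N) it stops when the force on the tool has changed by that much, and returns True; else False.
- goto_joints(angles): joint-space move.
- move_gripper(opening): finger opening in m; the grip force is fixed at half the most; returns when the fingers have stopped.
- sleep(seconds).
- inverse_kinematics(position, orientation): joint angles nearest the present ones, or None.
- capture(name): name is "side" or "top" or "wrist"; returns a dict with "image" (480x640x3 uint8, blue, green, red), "range_z" (480x640 float32, m along the optical axis (not along the pixel's ray), 0 where there is no reading), "intrinsics" (3x3 intrinsics, pixels), "R" (3x3) and "t" (3): a world point X has camera coordinates R X + t. Camera axes: x right, y down, z forward; pixel columns grow to the right and rows downward; lengths in m; the calibration is good to about 2 mm. A picture is of the moment at which its call begins.
A pose or a line that the arm cannot do raises PlanningError and nothing moves.
- close_job(): hands the job in, once; it reports no verdict.
Trained networks look in the newest picture that a camera, given by its name, has taken for a name from the list of things; names that differ only in an ending like _2 or _b are one class to them, and where a whole thing is asked for, a point or a joint stands for the part that bears it (a point fixed in the world has none). Each returns a list of dicts, best first, with "conf" (0 to 1); they miss things now and then, are a little off and sometimes report something else, mostly with a low value. They report only what shows in the picture. A call takes as long as a camera call. They do not tell look-alikes from the thing itself.
- spot_in(camera, query): "xy" ([column, row] in pixels, amid what is visible of it).
- silhouettes(camera, query): "region" (480x640 bool, what is visible of it) and "xy" ([column, row] in pixels, amid what is visible of it).
Readings, each from a call of its own:
- current_clock(): time.
- current_joint_pos(): joint angles.
- current_qvel(): joint speeds.
- current_joint_torque(): joint torques, N m.
- current_position(): TCP position.
- current_orientation(): TCP orientation.
- current_force(): force on the tool from outside, world axes, zero at the start.
- current_torque(): the same for the moment, N m.
- current_finger_gap(): finger opening in m.
Only numpy, scipy, OpenCV 4.12 (cv2) and the standard library are available. Lean on these libraries where they do the work, as an engineer would, in place of code of your own. Each camera call takes 0.05 s, during which the arm holds its last target. There are 200 camera calls.

## Working session

There is one attempt and no reset: what is moved stays moved. The work goes in short steps, each a Python script; the robot and the scene stay as the last script left them, time stands still between calls to the robot, and variables do not carry over. Pictures are saved under pics/ and viewed, about 8 in all and at most 12, crops included, and the job is handed in when it is done.

```bash
ls; mkdir -p pics; cat > h.py <<'E'
from bench import *
import numpy as np, cv2
def px2w(c,uv,z=None):
    K,R,t=c["intrinsics"],c["R"],c["t"]; u,v=uv
    ray=R.T@np.linalg.solve(K,[u,v,1.0]); o=-R.T@t
    if z is None:
        d=c["range_z"][int(round(v)),int(round(u))]; return o+ray*d
    return o+ray*(z-o[2])/ray[2]
E
python3 - <<'E'
from h import *
for n in("top","side"):
    c=capture(n); cv2.imwrite(f"pics/{n}0.png",c["image"]); print(n,(-c["R"].T@c["t"]).round(3))
    for q in ("tag_square","tag_round","tag_bar","knob","start_top","stand","machine","corm_a","lever"):
        print(q,[(round(s["conf"],2),np.round(s["xy"]).tolist(),px2w(c,s["xy"]).round(3).tolist()) for s in spot_in(n,q)[:4]])
print(current_clock(),current_orientation(),current_position())
E
```

```text
pics
top [ 0.395 -0.024  1.397]
tag_square [(0.7, [294.0, 263.0], [0.442, 0.044, 0.104])]
tag_round [(0.69, [319.0, 197.0], [0.601, -0.013, 0.1])]
tag_bar []
knob [(0.7, [324.0, 240.0], [0.49, -0.027, 0.194]), (0.53, [350.0, 289.0], [0.379, -0.094, 0.023])]
start_top [(0.66, [387.0, 229.0], [0.527, -0.18, 0.081]), (0.59, [434.0, 143.0], [0.74, -0.295, 0.083])]
stand [(0.94, [414.0, 344.0], [0.251, -0.245, 0.083]), (0.86, [383.0, 234.0], [0.515, -0.169, 0.081]), (0.8, [426.0, 151.0], [0.724, -0.279, 0.068]), (0.61, [489.0, 183.0], [0.646, -0.433, 0.069])]
machine [(0.79, [294.0, 170.0], [0.661, 0.047, 0.128])]
corm_a [(0.71, [350.0, 286.0], [0.387, -0.094, 0.019]), (0.68, [304.0, 285.0], [0.388, 0.024, 0.024]), (0.62, [256.0, 256.0], [0.456, 0.132, 0.127]), (0.45, [322.0, 240.0], [0.49, -0.022, 0.192])]
lever [(0.68, [322.0, 237.0], [0.498, -0.021, 0.186]), (0.38, [286.0, 199.0], [0.594, 0.066, 0.106])]
side [0.333 1.069 0.784]
tag_square [(0.61, [335.0, 273.0], [0.438, 0.051, 0.103]), (0.5, [355.0, 300.0], [0.393, 0.035, 0.024])]
tag_round [(0.51, [270.0, 252.0], [0.596, -0.011, 0.1])]
tag_bar [(0.44, [263.0, 272.0], [0.592, 0.075, 0.104])]
knob [(0.78, [313.0, 231.0], [0.498, -0.017, 0.163]), (0.58, [367.0, 241.0], [0.383, -0.179, 0.054])]
start_top [(0.7, [372.0, 319.0], [0.351, 0.134, 0.053]), (0.6, [315.0, 232.0], [0.492, -0.016, 0.162]), (0.54, [280.0, 181.0], [0.662, -0.435, 0.081]), (0.48, [419.0, 223.0], [0.256, -0.249, 0.081])]
stand [(0.93, [420.0, 241.0], [0.252, -0.21, 0.052]), (0.87, [283.0, 198.0], [0.648, -0.412, 0.04]), (0.8, [242.0, 211.0], [0.733, -0.27, 0.061]), (0.69, [312.0, 236.0], [0.501, -0.018, 0.148])]
machine [(0.59, [241.0, 288.0], [0.627, 0.122, 0.089])]
corm_a [(0.78, [321.0, 292.0], [0.455, 0.147, 0.117])]
lever [(0.6, [314.0, 231.0], [0.496, -0.014, 0.166])]
1.0 [ 7.96089347e-01 -6.05179104e-01 -4.97466880e-05 -3.28387980e-05] [ 0.16047808 -0.57809925  0.2226339 ]
```

```bash
python3 - <<'E'
import cv2
a=cv2.imread("pics/top0.png")[110:370,220:520]
cv2.imwrite("pics/top0c.png",cv2.resize(a,None,fx=2.3,fy=2.3,interpolation=cv2.INTER_CUBIC))
E
```

```text
(no output)
```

View pics/top0c.png

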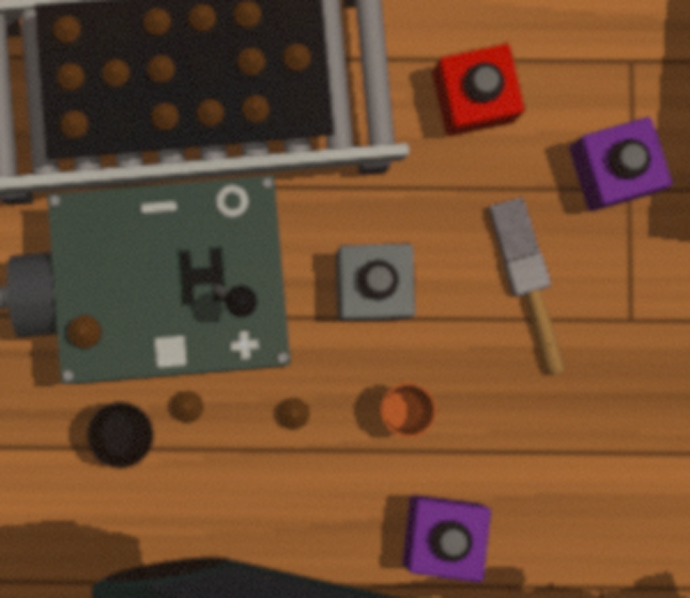

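View pics/side0.png

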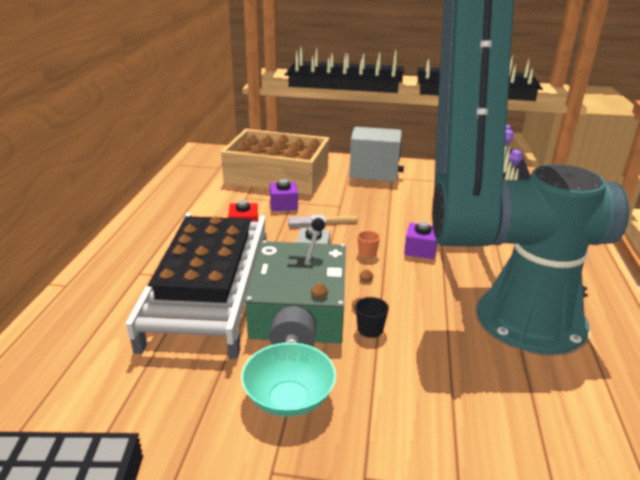

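Top view: the square tag is near left (full-image pixel about 294,263), the ring far right, the bar far left and the cross near right with the knob by it. The grey stand's button is at about (385,231). The purple and red blocks are decoys. The route is +x to neutral, +y across, then -x home.

```bash
cat >> h.py <<'E'
import json,os
if os.path.exists("pose.json"):
    P=json.load(open("pose.json")); G=np.array(P["g"]); YAW=P["yaw"]
    cy,sy=np.cos(YAW),np.sin(YAW)
    th=YAW-np.pi/2; Q=[float(np.cos(th/2)),float(np.sin(th/2)),0.,0.]
    def W(x,y,z): return [float(G[0]+cy*x-sy*y),float(G[1]+sy*x+cy*y),z]
    def Mc(p): d=np.array(p[:2])-G; return np.array([cy*d[0]+sy*d[1],-sy*d[0]+cy*d[1]])
    def st(m=""): print(m,round(current_clock(),2),"tcp_m",Mc(current_position()).round(4),np.round(current_position()[2],3),"F",np.round(current_force(),1))
E
python3 - <<'E'
from h import *
c=capture("top")
# machine-frame tags and pixels
M=np.array([[76,39],[76,-39],[-76,39],[-76,-39]])/1e3
px=[(220+u/2.3,110+v/2.3) for u,v in ((159,208),(232,201),(171,351),(245,345))]
Wp=np.array([px2w(c,p,.103)[:2] for p in px])
A=M[:,0]+1j*M[:,1]; B=Wp[:,0]+1j*Wp[:,1]; g=B.mean(); r=(np.conj(A)*(B-g)).sum()/(abs(A)**2).sum()
print("gate",g,"yaw",np.angle(r),"scale",abs(r),"resid",abs(B-g-r/abs(r)*A).round(4))
json.dump(dict(g=[g.real,g.imag],yaw=float(np.angle(r))),open("pose.json","w"))
for q in("start_top",):
    for s in silhouettes("top",q): 
        v,u=np.nonzero(s["region"]); print(s["conf"],u.min(),u.max(),v.min(),v.max(),px2w(c,s["xy"],.082).round(4))
im=c["image"][:,:,:].astype(int)
import h; 
E
python3 - <<'E'
from h import *
move_gripper(0.0); p=current_position(); 
print(current_finger_gap())
move_ptp(W(-.105,-.039,.30),Q)
servo_line(W(-.105,-.039,.16),rate=.15); st("down")
c=capture("top");cv2.imwrite("pics/t1.png",c["image"][150:330,230:430].repeat(4,0).repeat(4,1)[:600])
for n in("side","top"):
    c=capture(n)
    for s in spot_in(n,"knob")[:2]: print(n,s["conf"],Mc(px2w(c,s["xy"],.173)).round(4))
E
```

```text
gate (0.5207202375411164+0.013132077792666475j) yaw 0.0980939462640363 scale 0.9921554725965585 resid [0.001  0.0006 0.0009 0.0005]
0.64 489 500 173 183 [ 0.6576 -0.4328  0.082 ]
0.54 380 390 225 236 [ 0.5228 -0.1771  0.082 ]
0.51 411 422 340 350 [ 0.2475 -0.2565  0.082 ]
0.48 426 436 139 149 [ 0.7378 -0.2872  0.082 ]
0.0004040722513425654
down 5.69 tcp_m [-0.1044 -0.0393] 0.161 F [1.  0.1 0.6]
side 0.57 [-0.0336 -0.0153]
```

View pics/t1.png

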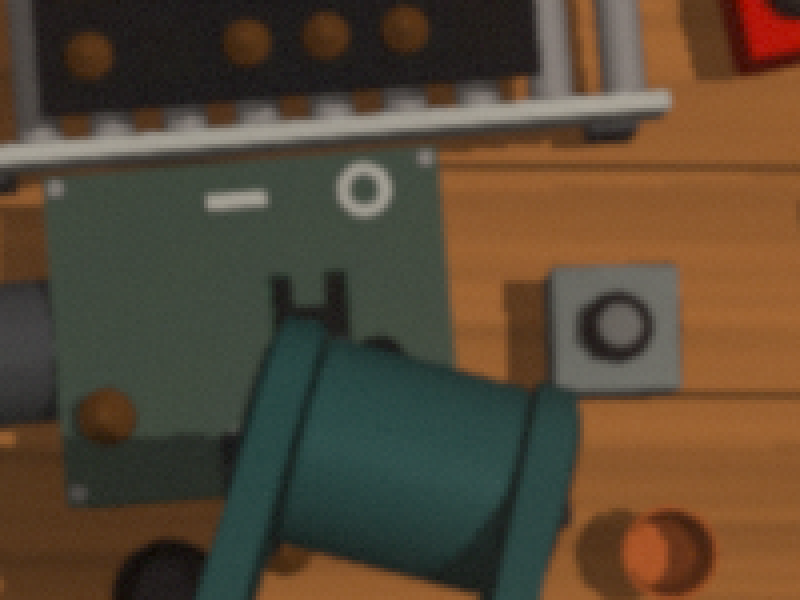

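```bash
python3 - <<'E'
from h import *
c=capture("top")
for uv in [(324.3,240.5),(324,240)]: print(Mc(px2w(c,uv,.173)).round(4), px2w(c,uv).round(3))
c=capture("side");cv2.imwrite("pics/s1.png",c["image"][180:330,220:420].repeat(4,0).repeat(4,1))
E
```

```text
[-0.0341 -0.0367] [ 0.46  -0.026  0.563]
[-0.0329 -0.0362] [ 0.461 -0.025  0.563]
```

View pics/s1.png

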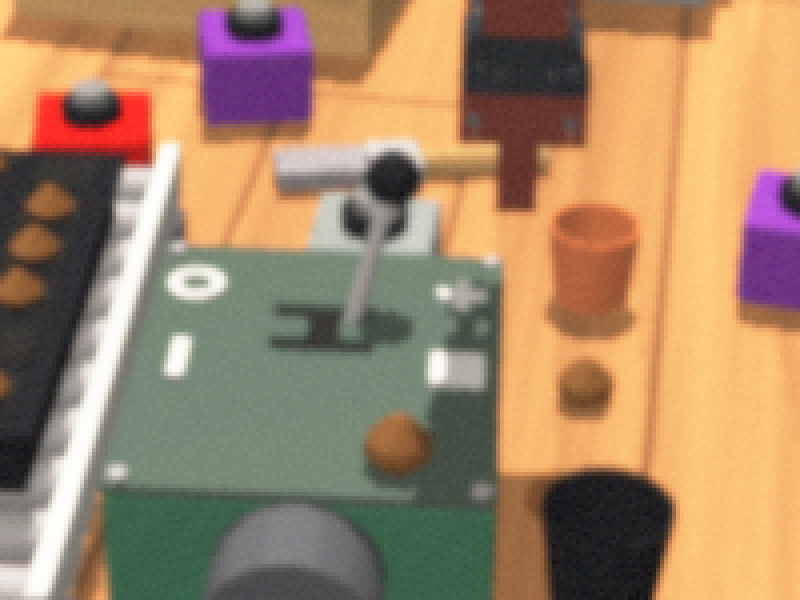

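The side crop shows the knob at full-image (318,224), with the fingers clear of it on the near side. The knob is at machine x ≈ -34, y ≈ -37 mm, so it's parked slightly short of the end stop. I'll push it to neutral.

```bash
cat >> h.py <<'E'
def knob_side(zs=(.173,.185)):
    c=capture("side"); im=c["image"]
    for s in spot_in("side","knob")[:2]:
        print("knob side",round(s["conf"],2),np.round(s["xy"]).tolist(),[Mc(px2w(c,s["xy"],z)).round(3).tolist() for z in zs])
    return c
E
python3 - <<'E'
from h import *
c=capture("side"); print("park",Mc(px2w(c,(318.2,223.8),.176)).round(4))
print(servo_line(W(-.07,-.039,.16),rate=.1,contact_N=10)); st()
for x in (-.055,-.045,-.035,-.026):
    print(servo_line(W(x,-.039,.16),rate=.05,contact_N=12)); st()
c=knob_side(); cv2.imwrite("pics/s2.png",c["image"][180:330,220:420].repeat(4,0).repeat(4,1))
E
```

```text
park [-0.0366 -0.0374]
False
 6.59 tcp_m [-0.0702 -0.0388] 0.16 F [-0.2 -0.2  0. ]
False
 7.04 tcp_m [-0.0548 -0.0389] 0.16 F [-0.1 -0.3  0. ]
False
 7.39 tcp_m [-0.0444 -0.039 ] 0.16 F [-0.8  0.7  0.7]
False
 7.74 tcp_m [-0.0344 -0.039 ] 0.16 F [-1.1  0.1  0.2]
False
 8.07 tcp_m [-0.0254 -0.039 ] 0.16 F [ 0.2  0.  -0.5]
knob side 0.52 [300.0, 226.0] [[0.003, -0.031], [0.001, -0.01]]
```

View pics/s2.png

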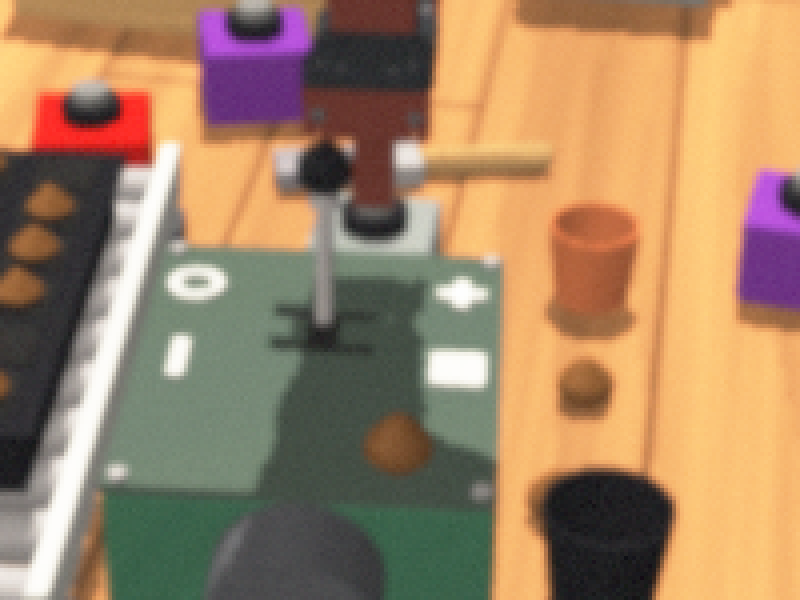

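The knob is at about (301,221) in the side view, with the stem in the neutral bar. Next I go round to the right side and push it left.

```bash
python3 - <<'E'
from h import *
for p in ((-.05,-.039),(-.05,-.1),(0,-.1),(0,-.08)): servo_line(W(*p,.16),rate=.15)
st()
for y in (-.06,-.04,-.02,-.005,.004,.012):
    h=servo_line(W(0,y,.16),rate=.05,contact_N=9); print(h); st()
    if h: break
c=knob_side(); cv2.imwrite("pics/s3.png",c["image"][180:330,220:420].repeat(4,0).repeat(4,1))
E
```

```text
9.81 tcp_m [-0.0012 -0.0793] 0.16 F [0.4 0.1 0.7]
False
 10.36 tcp_m [ 0.     -0.0599] 0.16 F [ 0.1 -0.5  0.8]
False
 10.91 tcp_m [-0.0001 -0.0394] 0.16 F [ 0.2 -0.3  0.4]
False
 11.46 tcp_m [-0.0002 -0.0194] 0.16 F [-0.5  0.6 -1. ]
False
 11.91 tcp_m [-0.0001 -0.0045] 0.16 F [-0.2 -0.2  0.9]
False
 12.24 tcp_m [-0.0001  0.0044] 0.16 F [-0.4 -0.2 -0.4]
False
 12.55 tcp_m [0.     0.0124] 0.16 F [0.3 0.1 0.8]
knob side 0.69 [319.0, 234.0] [[-0.04, 0.004], [-0.041, 0.024]]
knob side 0.59 [298.0, 243.0] [[0.001, 0.043], [-0.001, 0.063]]
```

View pics/s3.png

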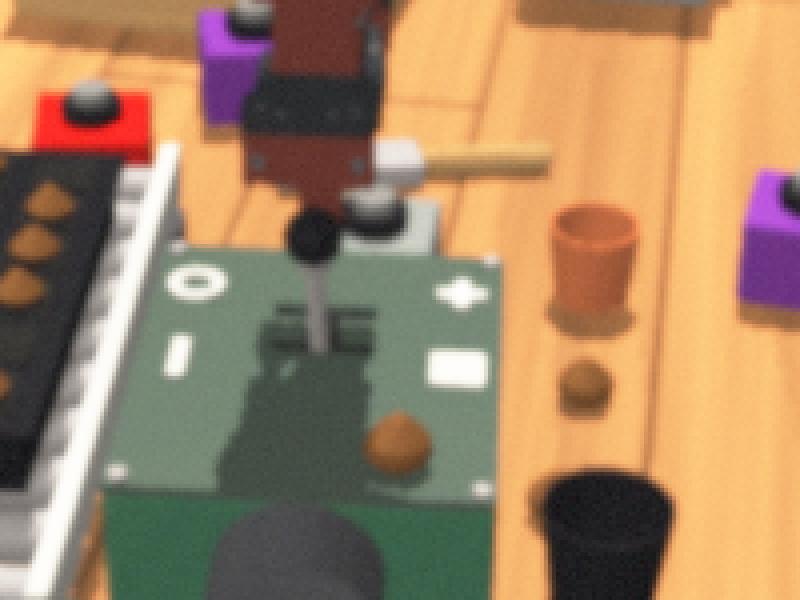

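The knob is at about (298,239), nearly left. No stop force yet, so I'll push on gently until it touches the stop.

```bash
python3 - <<'E'
from h import *
print(servo_line(W(0,.03,.16),rate=.03,contact_N=7)); st()
c=knob_side((.181,)); cv2.imwrite("pics/s4.png",c["image"][180:330,220:420].repeat(4,0).repeat(4,1))
E
```

```text
True
 13.03 tcp_m [-0.0001  0.0181] 0.16 F [ 0.7 -4.7  2.2]
```

View pics/s4.png

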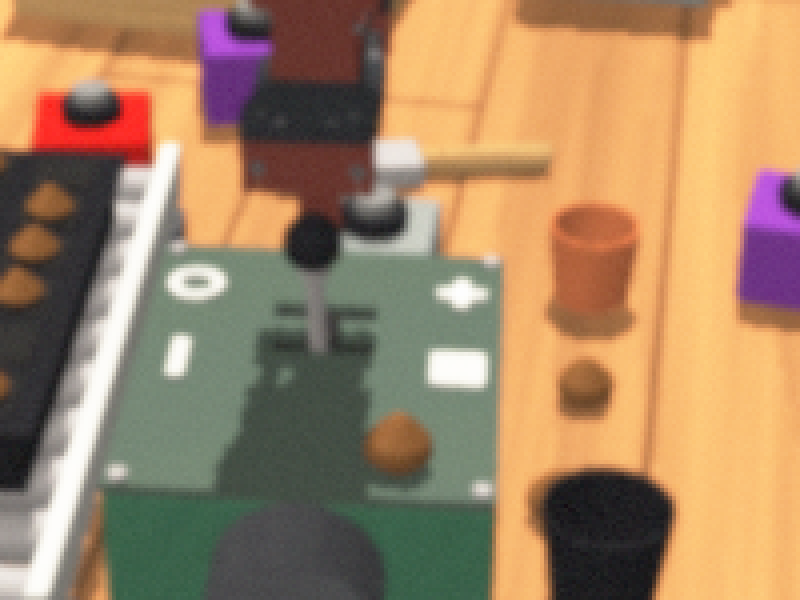

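The stop was felt at y=0.018 (about 5 N), so the knob is against the left stop. Next I go round the far side and pull it home by pushing in -x.

```bash
python3 - <<'E'
from h import *
for p in ((0,-.015),(.055,-.015),(.055,.039)): servo_line(W(*p,.16),rate=.12)
st()
for x in (.03,.015,0,-.01,-.04):
    h=servo_line(W(x,.039,.16),rate=.05 if x>-.02 else .03,contact_N=8); print(h); st()
    if h: break
c=knob_side(); cv2.imwrite("pics/s5.png",c["image"][180:330,220:420].repeat(4,0).repeat(4,1))
E
```

```text
14.76 tcp_m [0.0548 0.039 ] 0.16 F [ 0.8 -0.4 -0.1]
False
 15.41 tcp_m [0.03   0.0389] 0.16 F [-0.  -0.8  0. ]
False
 15.86 tcp_m [0.0145 0.039 ] 0.16 F [ 0.3  0.5 -0.2]
False
 16.31 tcp_m [-0.0008  0.039 ] 0.16 F [-0.2 -0.1  0.1]
False
 16.66 tcp_m [-0.0106  0.039 ] 0.16 F [0.  0.6 0.5]
True
 17.26 tcp_m [-0.0229  0.0388] 0.16 F [ 4.2  2.6 -0.1]
knob side 0.65 [320.0, 245.0] [[-0.044, 0.048], [-0.045, 0.068]]
knob side 0.48 [370.0, 317.0] [[-0.144, 0.285], [-0.142, 0.3]]
```

View pics/s5.png

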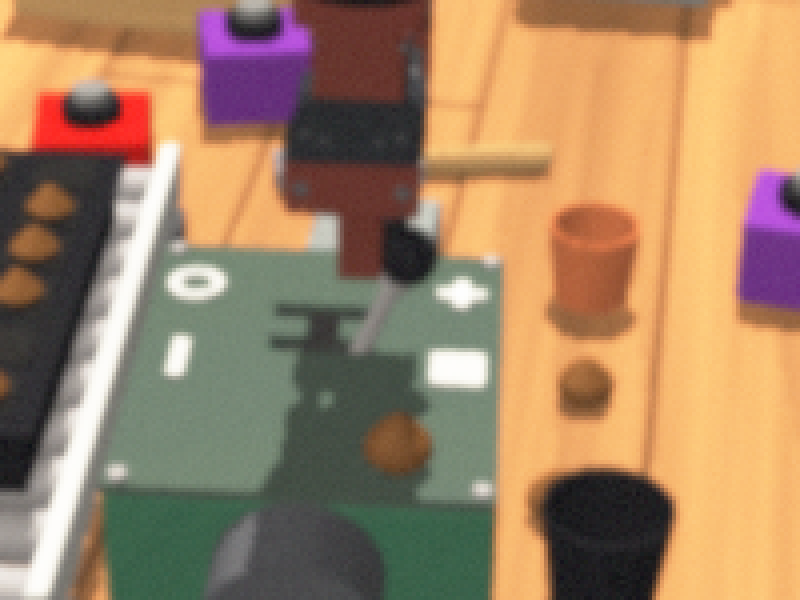

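The stop was felt with the finger at x=-0.023, which puts the knob at about -0.049. The knob shows at (322,242), with the stem at the slot's end. Now I retreat, check from above, and go over the button.

```bash
python3 - <<'E'
from h import *
servo_line(W(.02,.039,.16),rate=.12); servo_line(W(.02,.039,.28),rate=.2)
c=capture("top"); b=px2w(c,(385,231),.082); print("button",b.round(4))
json.dump(b.tolist(),open("b.json","w"))
move_ptp([b[0],b[1],.25],Q); servo_line([b[0],b[1],.14],rate=.15); st()
c=capture("top");cv2.imwrite("pics/t6.png",c["image"][150:300,230:430].repeat(4,0).repeat(4,1))
c=capture("wrist");cv2.imwrite("pics/w6.png",c["image"])
for s in spot_in("wrist","start_top")[:2]: print(s["conf"],s["xy"],px2w(c,s["xy"],.082).round(4))
E
```

```text
button [ 0.522  -0.1746  0.082 ]
 20.47 tcp_m [-0.0163 -0.1869] 0.141 F [-0.  -0.5  0.2]
0.93 [320.0, 260.0] [ 0.5223 -0.1763  0.082 ]
```

View pics/t6.png

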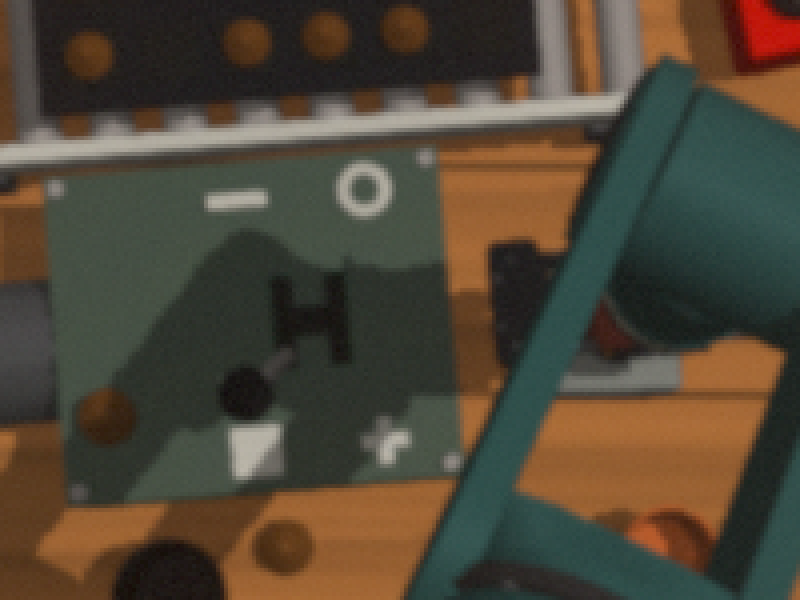

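View pics/w6.png

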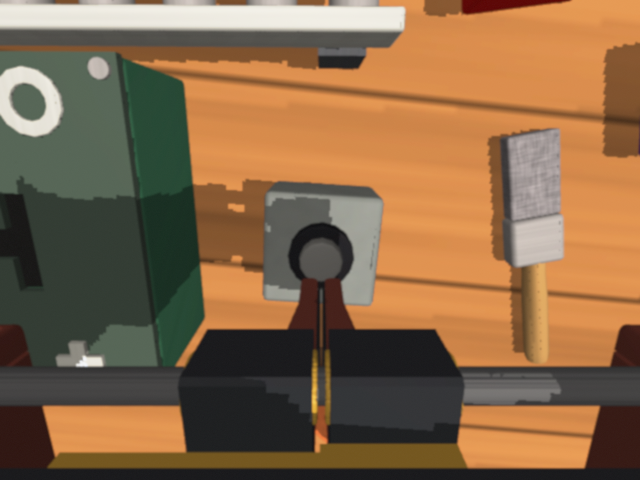

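The top view shows the knob at full-image (291.5,248), next to the square tag at (294,263). In the wrist view the grey button is centred under the fingertips at (320,260).

```bash
python3 - <<'E'
from h import *
c=capture("top"); k=px2w(c,(291.5,248.25),.173);t=px2w(c,(294,262.75),.103)
print("knob",Mc(k).round(4),"tag",Mc(t).round(4),"dist",np.linalg.norm((k-t)[:2]).round(4))
b=[.5222,-.1757]
servo_line([*b,.09],rate=.1)
print(servo_line([*b,.071],rate=.02,contact_N=10)); st("press"); sleep(.2); st()
E
```

```text
knob [-0.0451  0.0388] tag [-0.0755  0.0394] dist 0.0304
True
press 22.02 tcp_m [-0.0168 -0.1882] 0.076 F [-1.   0.7  7.5]
 22.23 tcp_m [-0.0168 -0.1882] 0.076 F [-1.3  0.2  7.7]
```

```bash
python3 - <<'E'
from h import *
b=[.5222,-.1757]
servo_line([*b,.25],rate=.12); sleep(.5); st()
c=capture("top"); 
for q,z in(("knob",.173),("tag_square",.103)):
    print(q,[(round(s["conf"],2),Mc(px2w(c,s["xy"],z)).round(4).tolist()) for s in spot_in("top",q)[:2]])
close_job()
E
```

```text
24.32 tcp_m [-0.017  -0.1881] 0.25 F [-0.4 -0.3  0.4]
knob [(0.45, [-0.0341, 0.0352])]
tag_square [(0.54, [-0.0746, 0.0401])]
the job is handed in; nothing more can be done
```

The lever is home in the near-left slot, the one with the square tag. The start button was then pressed right down, and I handed the job in at about 24 s of the 50 s. I used only the closed fingertips and the outside of the fingers.

- **Lever:** I pushed it from the near-right slot to neutral, across to the left stop, and then home. Both stops were felt at about 5 N. My check from above, before pressing start, put the knob 30.4 mm from the tag (36 mm or less is needed).
- **Button:** the fingertip went down to 0.076 m, 6 mm below the button's top, with about 7.5 N on the tool. I did not check in a picture that the button sprang back. The arm then went straight up to 0.25 m, clear of everything, with the force reading back near zero.
- **Disagreement:** in the last picture the network's knob spot (confidence 0.45) came out about 41 mm from the tag. Before any move the same network also put the parked knob at x ≈ -34 mm. I trusted my own reading of the picture and the felt end stop, and nothing touched the lever after that. I did not view that last picture myself.
- **Bystanders:** the pictures I viewed along the way showed no sign that any of them had moved, but I did not measure them.

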